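# Switch on the meter box under its guard

## Robot

A 6-joint arm with a two-finger parallel gripper is mounted at the origin on a cart in front of the work surface, level with it; the furniture and walls round the work are solid. World frame = base frame: x ahead of the robot, y to its left, z up, the work surface at z = 0. Lengths are in m, angles in rad, forces in N, time in s.
With the tool pointing down it reaches from about 0.325 to 0.775 m from the base axis. Payload 5.5 kg.
Tool frame: the origin (TCP) lies between the finger pads; the fingertips stand 17 mm ahead of it and the grasp point (between the pads) lies 2 mm behind it; y points along the fingers, z is the direction in which the jaws open and shut, and the axes are right-handed (so a half turn about y gives the same grasp; the last joint's range is limited). The gripper opens to 85 mm and grips with 20 to 120 N. Pads are 22 mm wide; open, the fingers measure 114 mm over their backs; the gripper's body (76 mm by 85 mm) begins 54 mm behind the grasp point. The pads swing forward as they close: fully open they stand 13 mm farther back than shut.
Start: joints at [1.136, 0.091, 1.231, -0, 1.82, -0.057], TCP at [0.221, 0.558, 0.248] pointing down, gripper open.
Joint ranges: [-2.87, 2.87], [-0.86, 2.18], [0.17, 2.46], [-1.51, 4.65], [0.06, 2.69], [-2.65, 2.65]. Speed limits (rad/s): [2.57, 2.57, 3.01, 3.14, 3.14, 3.14].

## Interface

Orientations are given as a unit quaternion [x, y, z, w].
In Python, from rig import manip, viewer, ticket gives the robot as it stands.
- The arm moves only by the shell command python3 -m handwheel 'ROWS'. ROWS is JSON, a list of rows, each a list of 5 numbers: the finger opening in mm, from 0 to 85.4, then the shift along the world's x, y, z in mm, then the turn about the world's z in rad. In form: [[grip, tx, ty, tz, turn], ...]. A call has 1 to 8 rows; each row shifts and turns the commanded pose from where the row before left it; what a row does not reach is not made up. A row lasts 1/8 s, in which the tool goes at most 62.5 mm and 10.7 degrees, less where a joint would pass 70% of its speed; a pose out of reach is approached as far as the arm can. A call is refused whole if a number of a shift passes 62.5 or a number of a turn 0.188, either way. A call with a gripper value outside its range is refused whole. The fingers move at their own pace and stop on an object; the grip force is fixed at half the most. Time passes only in rows, so rows that do not move let the fingers close. It gives the time, the measured TCP pose, the force and the opening at its end, in the units of the state.
- manip.get_state(): the state, without advancing time (a new reading comes with each control period).
- viewer.snapshot(name): name is "scene" or "top" or "wrist"; returns (picture, depth): 400x640x3 uint8, red, green, blue; 400x640 float32, m along the optical axis (not along the pixel's ray), 0 where there is no reading.
- viewer.camera_model(name): a dict with "fov_y" (degrees; the focal length in pixels is half the picture's height over the tangent of half this angle, whatever the lens; pixels are square), "cx", "cy" (the principal point, pixels), "k1" (the pictures are not rectified: a ray, as slopes to the right and down, at radius r is drawn at 1 + k1 r^2 times it, then the intrinsics apply), "T" (4x4, takes a point from camera to world coordinates). Camera axes: x right, y down, z forward; pixel columns grow to the right and rows downward; lengths in m; the calibration is good to about 2 mm. A picture is of the moment at which its call begins: read the wrist's pose just before it. camera_model takes no time and is no camera call; for the wrist camera it gives the pose at the moment of the call.
- ticket.sign_off(): hands the job in, once; it reports no verdict.
The state is a dict: "time_s": time; "joint_positions": joint angles; "qvel": joint speeds; "joint_torque": joint torques, N m; "tcp_pos": TCP position; "ee_rot": TCP orientation; "contact_force": force on the tool from outside, world axes, zero at the start; "torque": the same for the moment, N m; "finger_gap": finger opening in m.
Only numpy, scipy, OpenCV 4.12 (cv2) and the standard library are available. Lean on these libraries where they do the work, as an engineer would, in place of code of your own. Each camera call takes 0.05 s, during which the arm holds its last target. There are 200 camera calls.

## Task

Switch on the switch box that has the round meter: lift its hinged guard by the tab with your fingertips, and while the guard is up flip the toggle beneath it right over to its stop, away from the front edge towards the meter; then draw back and let the guard drop shut over the switch, which stays on. Only touch and push: pick nothing up, leave the guard and switch of the other box (the one with three terminal posts) alone, and do not disturb the loose parts lying about.

Things in the scene. Friction and masses are not known exactly. Their poses are not given: they have to be found in the camera images.
- meter_box: grey switch box 160 x 110 x 62 mm (x, y, z), fixed; flat aluminium top panel at z = 62 mm; front face at x = -80 mm. Origin: centre of its underside. Its x axis runs from the front (guard's tab) to the back, where a round black meter with a white face (50 mm across, 13 mm high, centre x = +50 mm) stands on the panel. Fronts face left; may be the nearer or farther box. Guard lengths are in its axes
- meter_hinge (a point): middle of the hinge pin of the meter box's guard: x = 0, y = 0 of the box, 6 mm above the panel (z = 68 mm); the pin runs along the box's y axis. The axes of this point are those of the box
- meter_guard (a joint): guard angle, rad: 0 shut on the panel, 1.3 fully up; the front rises and swings back towards the meter. Dark steel cover 58 mm wide, 32 mm high, open below and behind; its front wall is 78 mm in front of the pin, flush with the box's front. About 60 g, weak closing spring (0.012 N m shut, 0.03 N m fully up): falls shut when let go from any angle. About 0.5 N under the tab lifts it
- meter_tab (a point): middle of the underside of the guard's lift tab (moves with the guard): a flange 3 mm thick, 44 mm wide, along the foot of the guard's front wall, reaching from 78 to 104 mm in front of the pin, so 24 mm out past the box. Shut, this point is 90 mm in front of the pin, 63 mm above the bench (1 mm above the panel), with free space beneath it down to the bench
- meter_toggle (a joint): angle of the meter box's toggle, rad: 0 off (leaning 24 degrees to the front), 0.84 on (leaning 24 degrees to the back); both are firm end stops. A stiff friction hinge without a snap: it stays where it is left, so push it right over to the stop. About 2 N at the tip moves it
- meter_tip (a point): centre of the 8 mm ball on the end of the meter box's toggle (moves with it). The steel lever, 21 mm long, pivots 3 mm above the panel, 40 mm in front of the hinge pin, in the middle of the guard's width; off, the ball is 22 mm above the panel and 8.6 mm in front of the pivot; on, as far behind it
- post_box: the other switch box, of the same size, frame and build, fixed to the bench; in place of the meter it has a row of three black terminal posts, 24 mm high. To be left alone
- post_guard (a joint): angle of the other box's guard, rad, 0 shut
- post_toggle (a joint): angle of the other box's toggle, rad, 0 off
- spool: small spool of solder wire, 56 mm across and 33 mm high, loose on the bench to the left of the boxes, to be left alone; origin at the centre of its underside
- bearing: ball bearing, 42 mm across and 13 mm high, loose on the bench to the right of the boxes, to be left alone; origin at the centre of its underside
- rotor: small motor rotor standing on end, 48 mm across and 90 mm high, loose on the bench behind the boxes, to be left alone; origin at the centre of its underside
- terminal: cream terminal block, 45 x 57 x 18 mm, loose on the bench to the right of the boxes, to be left alone; origin at the centre of its underside

How it is judged:
On the way, in this order (a step that is already met when the one before it is completed fails the run):
1. the meter box's guard is lifted (more than 0.4 rad) with its toggle still off (value of joint meter_guard above 0.4 rad and value of joint meter_toggle below 0.25 rad), for 0.1 s.
2. the toggle is flipped on while the guard is still up (more than 0.3 rad) (value of joint meter_toggle above 0.7 rad and value of joint meter_guard above 0.3 rad), for 0.1 s.
At the end, for the whole second after the job is handed in: the meter box's toggle is on (above 0.7 rad) and its guard is shut (below 0.06 rad); the other box's toggle is off (below 0.25 rad) and its guard shut (below 0.06 rad); the four loose parts are within 20 mm of where they stood (value of joint meter_toggle above 0.7 rad and value of joint each of meter_guard, post_guard below 0.06 rad and value of joint post_toggle below 0.25 rad and distance of each of spool, bearing, rotor, terminal from where it was at the start of the episode below 0.02 m); the robot touches nothing.
It fails at once if the other box's guard is lifted or its toggle flipped (value of joint post_guard above 0.15 rad or value of joint post_toggle above 0.4 rad).
It fails at once if a loose part is picked up (10 mm off the bench), shoved (20 mm) or knocked over (height (world z) of any of spool, bearing, rotor, terminal above 0.01 m or distance of any of spool, bearing, rotor, terminal from where it was at the start of the episode above 0.02 m or angle between rotor's own z axis and vertical above 0.5 rad).
It also fails if it takes over 38 s, if anything falls off the work surface, if the arm or the gripper's body presses on something with over 40 N, if the wrist force passes 120 N, or if a joint passes its speed limit or range.

## Working session

There is one attempt and no reset: what is moved stays moved. The work goes in short steps, Python scripts to look and compute and a shell command to move; the robot and the scene stay as the last step left them, time stands still between calls to the robot, and variables do not carry over. Pictures are saved under pics/ and viewed, about 8 in all and at most 12, crops included, and the job is handed in when it is done.

```bash
ls; mkdir -p pics; cat > h.py <<'E'
import numpy as np, cv2
from rig import manip, viewer, ticket
def snap(n,f):
    m=viewer.camera_model(n); p,d=viewer.snapshot(n); cv2.imwrite('pics/'+f+'.png',p[:,:,::-1]); np.savez('pics/'+f+'.npz',d=d,T=m['T'],c=[m['fov_y'],m['cx'],m['cy'],m['k1']]); return p,d,m
def pt(f,u,v,z=None):
    q=np.load('pics/'+f+'.npz'); fy,cx,cy,k=q['c']; F=200/np.tan(np.radians(fy/2))
    x=np.array([(u-cx)/F,(v-cy)/F]); s=x.copy()
    for _ in range(20): s=x/(1+k*(s@s))
    r=np.r_[s,1]; T=q['T']
    if z is None: t=q['d'][int(round(v)),int(round(u))]
    else: t=(z-T[2,3])/(T[:3,:3]@r)[2]
    return T[:3,:3]@(r*t)+T[:3,3]
E
python3 - <<'E'
from h import *
for n in ['top','scene']:
    p,d,m=snap(n,n+'0'); print(n,m['fov_y'],m['k1'],np.round(m['T'],3).tolist())
s=manip.get_state(); print(s)
E
```

```text
pics
top 50.288245149436186 -0.056432466400410566 [[-0.01, -0.989, 0.15, 0.423], [-1.0, 0.01, 0.004, 0.153], [-0.006, -0.15, -0.989, 1.122], [0.0, 0.0, 0.0, 1.0]]
scene 43.4933315414691 -0.0630548083782691 [[0.76, -0.348, 0.548, -0.042], [-0.649, -0.393, 0.651, -0.574], [-0.011, -0.851, -0.525, 0.679], [0.0, 0.0, 0.0, 1.0]]
{'time_s': 0.1, 'joint_positions': array([ 1.13631233e+00,  9.18069100e-02,  1.23177121e+00,  2.28659287e-05,
        1.81979422e+00, -5.66728690e-02]), 'qvel': array([ 0.00017187, -0.00265077, -0.00229918,  0.00077678, -0.00047253,
        0.00054105]), 'joint_torque': array([ 1.72837244e-03, -4.60214531e+01, -4.19219828e+01, -2.07159474e-04,
        1.05678188e-02, -4.33105839e-06]), 'tcp_pos': array([0.22121922, 0.55749275, 0.24724669]), 'ee_rot': array([ 0.69513612, -0.13294194,  0.13262079, -0.69391926]), 'contact_force': array([-0.69583519, -0.1882126 ,  0.58656276]), 'torque': array([-0.01256542, -0.0198325 ,  0.06521478]), 'finger_gap': 0.08555787143526794}
```

View pics/top0.png

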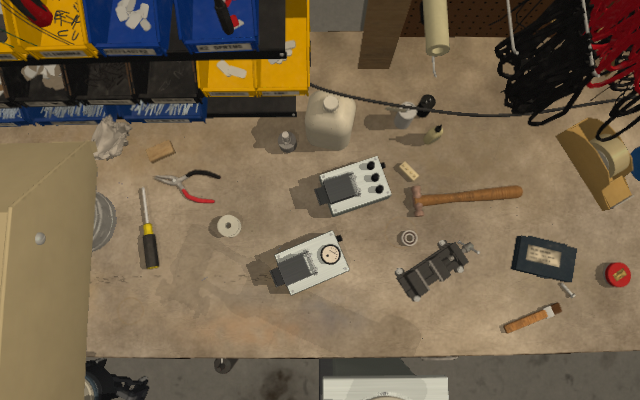

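View pics/scene0.png

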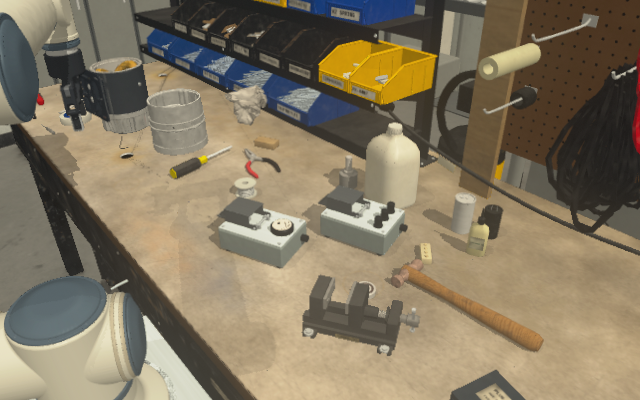

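Top view: the meter box is the nearer one, at about (312,263), with its meter at (330,255) and its tab towards the lower left at (262,275). The post box is at (355,186), the spool at (229,226), the bearing at (408,238). I'll enlarge to measure it.

```bash
python3 - <<'E'
import cv2
p=cv2.imread('pics/top0.png')[200:310,215:365]; cv2.imwrite('pics/c1.png',cv2.resize(p,None,fx=5,fy=5,interpolation=cv2.INTER_CUBIC))
E
```

```text
(no output)
```

View pics/c1.png

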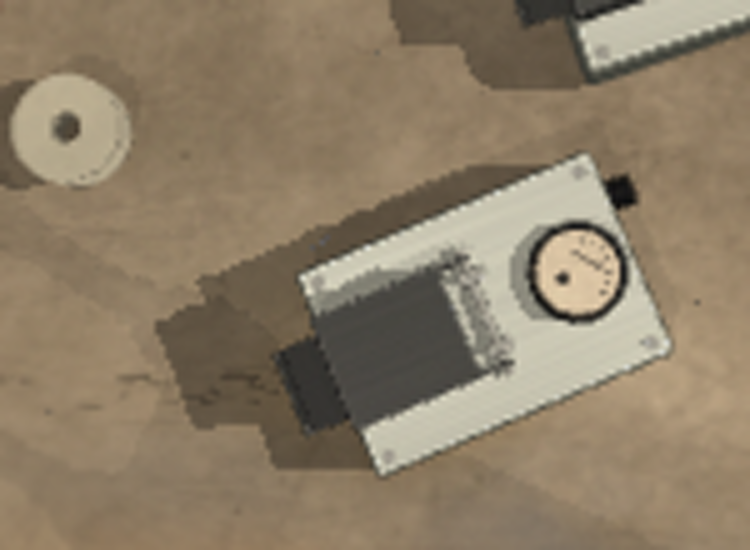

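The panel corners in the crop are (300,275), (587,153), (671,350) and (382,476). The tab's outer edge runs from (277,352) to (312,430), and the spool is at (70,130).

```bash
python3 - <<'E'
from h import *
f=lambda u,v,z:pt('top0',215+u/5-.4,200+v/5-.4,z)
C=[f(u,v,.062) for u,v in [(300,275),(587,153),(671,350),(382,476)]]
o=np.mean(C,0); x=(C[1]+C[2]-C[0]-C[3])/2; y=(C[0]+C[1]-C[2]-C[3])/2
print(o,np.linalg.norm(x),np.linalg.norm(y),np.degrees(np.arctan2(x[1],x[0])),np.degrees(np.arctan2(y[1],y[0])))
x/=np.linalg.norm(x); print('x',x)
print('tab edge mid',(f(277,352,.066)+f(312,430,.066))/2,o-.104*x,'meter',f(578,272,.075),o+.05*x)
print('tab',o-.09*x,'pivot',o-.04*x,'spool',f(70,130,.033))
# depth based panel check
for u,v in [(520,170),(650,300),(430,440)]: print(pt('top0',215+u/5,200+v/5))
from scipy.spatial.transform import Rotation as R
print(R.from_quat(manip.get_state()['ee_rot']).as_matrix().round(3))
E
```

```text
[0.44332886 0.18252316 0.062     ] 0.15457108841848546 0.10600598522546509 -67.35917240044324 22.385710611306347
x [ 3.84953083e-01 -9.22936143e-01 -7.18260469e-16]
tab edge mid [0.40601987 0.27615326 0.066     ] [0.40329374 0.27850852 0.062     ] meter [0.46244042 0.13666117 0.075     ] [0.46257651 0.13637635 0.062     ]
tab [0.40868308 0.26558741 0.062     ] pivot [0.42793074 0.21944061 0.062     ] spool [0.53907403 0.3967749  0.033     ]
[ 0.5181109   0.16440463 -0.00086439]
[0.44792226 0.09984261 0.05671505]
[0.38048795 0.20921513 0.05798717]
[[ 0.929 -0.001  0.369]
 [-0.369 -0.002  0.929]
 [-0.    -1.    -0.002]]
```

```bash
python3 -m handwheel '[[85,25,-35,-16,0.129],[85,26,-35,-16,0.129],[85,26,-36,-16,0.129],[85,26,-36,-16,0.129],[85,26,-35,-16,0.129],[85,26,-35,-16,0.128],[85,0,0,0,0],[85,0,0,0,0]]'; python3 - <<'E'
from h import *
from scipy.spatial.transform import Rotation as R
s=manip.get_state(); print(s['tcp_pos'],s['contact_force'],R.from_quat(s['ee_rot']).as_matrix()[:,2])
p,d,m=snap('wrist','w1'); print(np.round(m['T'],3).tolist()); snap('scene','s1')
a=cv2.imread('pics/s1.png')[100:300,120:360]
cv2.imwrite('pics/c2.png',np.vstack([cv2.resize(a,(480,400))]))
cv2.imwrite('pics/c3.png',np.hstack([cv2.resize(a,(380,316)),cv2.resize(cv2.imread('pics/w1.png'),(420,263))]) if 0 else cv2.imread('pics/w1.png'))
E
```

```text
time_s: 1.1
tcp_pos: [0.3761, 0.3459, 0.1523]
ee_rot: [-0.693, -0.138, 0.138, 0.694]
contact_force: [-0.5, 0.1, 0.3]
finger_gap: 0.0854
[0.37613673 0.3459286  0.15229443] [-0.54588202  0.06178417  0.33461703] [-3.83488323e-01  9.23545599e-01  4.81924149e-04]
[[-0.382, 0.873, 0.301, 0.297], [0.924, 0.361, 0.126, 0.312], [0.001, 0.327, -0.945, 0.278], [0.0, 0.0, 0.0, 1.0]]
```

View pics/w1.png

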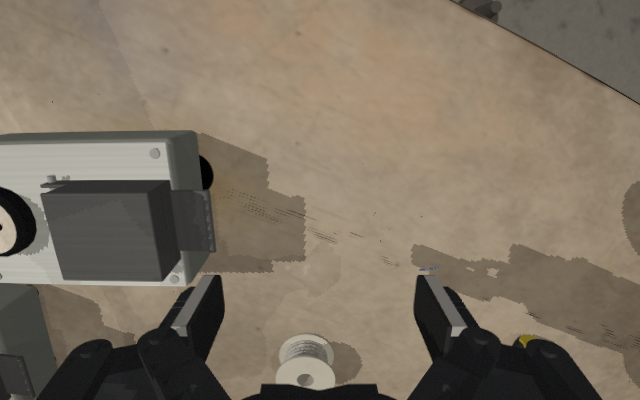

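View pics/s1.png

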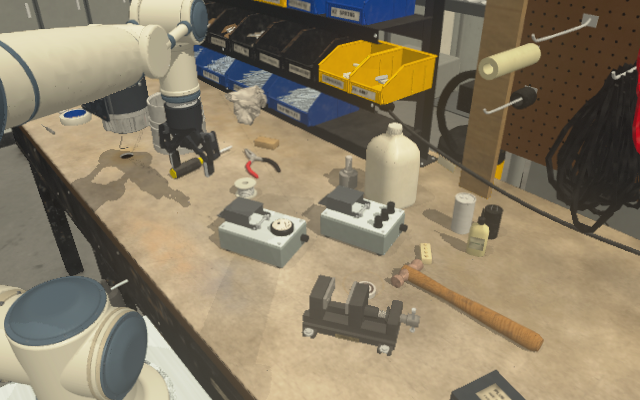

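Wrist view: box at left, tab outer edge (207,190)–(214,252). The left (rear) finger's pad runs from tip (217,277) down to (185,333), with its darker, wider knuckle behind (150,330). The scene view shows the gripper clear of everything.

```bash
python3 - <<'E'
from h import *
x=np.array([.385,-.923,0]);y=np.array([.923,.385,0]);o=np.array([.4433,.1825,.068])
def b(P): q=P-o; return np.round([-1e3*q@x,1e3*q@y,1e3*P[2]],1)
for n,u,v in [('tabA',207,190),('tabB',214,252)]: print(n,b(pt('w1',u,v,.066)))
for u,v in [(205,220),(155,153),(110,220),(217,278),(208,292),(195,310),(182,330),(180,325),(172,318),(178,300),(190,290),(155,330),(120,345),(80,360),(150,350)]:
    print(u,v,b(pt('w1',u,v)))
print('tcp',b(manip.get_state()['tcp_pos']))
E
```

```text
tabA [103.2 -24.3  66. ]
tabB [103.2  20.4  66. ]
205 220 [99.9 -3.7 66.8]
155 153 [ 71.3 -48.4  63.7]
110 220 [ 53.3 -14.8  95.4]
217 278 [134.  -12.6 156.2]
208 292 [133.  -12.  165.7]
195 310 [132.1 -12.5 177.8]
182 330 [130.2 -10.4 186. ]
180 325 [129.  -11.  184.3]
172 318 [122.1  -7.2 175.6]
178 300 [120.3  -7.8 165. ]
190 290 [123.1  -8.4 158.8]
155 330 [122.9 -12.9 189.4]
120 345 [-3.06e+01  1.61e+02  1.00e-01]
80 360 [106.9 -13.1 203.5]
150 350 [125.8 -13.4 199. ]
tcp [177.4   1.  152.8]
```

The open rear finger's back stands about 57 mm from the tool axis, with the knuckle about 70 mm out, some 54 mm above the tip. My plan:
- Press the finger's back on the tab's front edge.
- Follow the edge's arc up and back.
- Lower and push the toggle with the same finger, while the guard leans on it.

Descend first.

```bash
python3 -m handwheel '[[85,-1,-1,-35,0],[85,-1,0,-35,0],[85,0,0,-36,0],[85,2,-5,0,0],[85,2,-4.6,0,0],[85,0,0,0,0]]'; python3 -m handwheel '[[85,1.2,-2.8,0,0],[85,0,0,0,0]]';python3 -m handwheel '[[85,0.8,-1.8,0,0],[85,0,0,0,0]]'
```

```text
time_s: 1.95
tcp_pos: [0.3795, 0.3357, 0.0487]
ee_rot: [-0.693, -0.14, 0.137, 0.694]
contact_force: [-0.4, 0.1, -0.2]
finger_gap: 0.085
time_s: 2.2
tcp_pos: [0.3799, 0.3324, 0.047]
ee_rot: [-0.693, -0.139, 0.138, 0.694]
contact_force: [-0.3, -0.5, -0.2]
finger_gap: 0.0854
time_s: 2.45
tcp_pos: [0.3802, 0.331, 0.0464]
ee_rot: [-0.693, -0.139, 0.139, 0.694]
contact_force: [-1.1, 2.5, -0.1]
finger_gap: 0.085
```

```bash
python3 -m handwheel '[[85,0.6,-1.4,0,0],[85,0,0,0,0]]'; python3 -m handwheel '[[85,0,0,4,0],[85,0,0,4,0],[85,0.2,-0.4,4,0],[85,0,0,0,0]]'; python3 - <<'E'
from h import *
snap('wrist','w2')
x=np.array([.385,-.923,0]);o=np.array([.4433,.1825,.068])
q=manip.get_state()['tcp_pos']-o; print(-q@x)
E
```

```text
time_s: 2.7
tcp_pos: [0.3803, 0.3308, 0.0465]
ee_rot: [-0.692, -0.139, 0.139, 0.695]
contact_force: [-3.2, 8.6, 0.0]
finger_gap: 0.0849
time_s: 3.2
tcp_pos: [0.3804, 0.3305, 0.0589]
ee_rot: [-0.692, -0.139, 0.139, 0.695]
contact_force: [-3.5, 9.2, -0.1]
finger_gap: 0.0853
0.16080005022261112
```

View pics/w2.png

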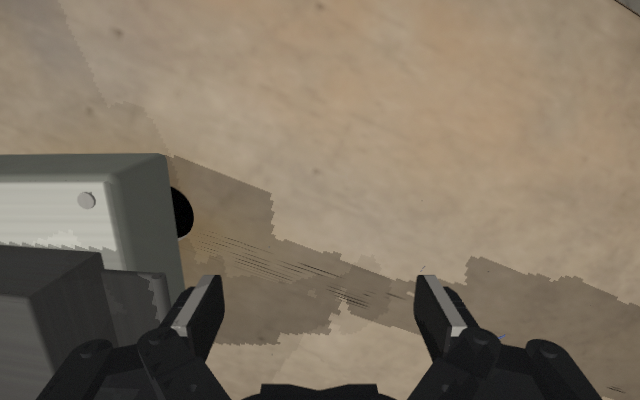

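The guard and tab at (130,300) sit against the rear finger. I can't tell by eye whether the tab rose, so I'll check with depth.

```bash
cat >> h.py <<'E'
X=np.array([.385,-.923,0]);Y=np.array([.923,.385,0]);O=np.array([.4433,.1825,.068])
def b(P): q=P-O; return np.round([-1e3*q@X,1e3*q@Y,1e3*P[2]],1)
E
python3 - <<'E'
from h import *
for u,v in [(110,280),(120,300),(135,285),(130,310),(60,265),(20,300),(40,340),(85,200)]: print(u,v,b(pt('w2',u,v)))
E
```

```text
110 280 [ 81.2 -20.6  75.2]
120 300 [ 83.7 -12.2  75.7]
135 285 [ 91.6 -19.6  76.8]
130 310 [87.  -8.  76.1]
60 265 [ 69.3 -30.8  82.4]
20 300 [ 72.8 -31.2 104.4]
40 340 [ 74.7 -16.9 104.5]
85 200 [ 70.5 -48.6  63.8]
```

It lifted about 0.12 rad without slipping. Continue along the arc.

```bash
python3 -m handwheel '[[85,0.4,-0.9,7,0],[85,0.4,-0.9,7,0],[85,0.8,-2,7.5,0],[85,0.8,-2,7.5,0],[85,0,0,0,0]]'; python3 -m handwheel '[[85,1.2,-2.9,7,0],[85,1.3,-3,7,0],[85,1.6,-3.9,6.6,0],[85,1.6,-3.9,6.5,0],[85,0,0,0,0]]'; python3 - <<'E'
from h import *
print(b(manip.get_state()['tcp_pos']))
snap('wrist','w3')
for u,v in [(110,280),(120,300),(135,285),(130,310),(60,265),(20,300),(40,340),(85,200)]: print(u,v,b(pt('w3',u,v)))
E
```

```text
time_s: 3.88
tcp_pos: [0.3832, 0.3241, 0.0885]
ee_rot: [-0.692, -0.139, 0.139, 0.694]
contact_force: [-4.1, 5.9, 1.7]
finger_gap: 0.0848
time_s: 4.5
tcp_pos: [0.3895, 0.3097, 0.1154]
ee_rot: [-0.693, -0.139, 0.138, 0.694]
contact_force: [-1.8, 5.2, 3.1]
finger_gap: 0.0848
[138.1  -0.7 115.4]
110 280 [ 54.4 -16.8 125.9]
120 300 [ 54.9  -5.9 123.6]
135 285 [ 60.  -10.4 119.2]
130 310 [ 57.7  -0.4 122.8]
60 265 [ 44.  -28.9 136.1]
20 300 [-57.3  38.6  61.8]
40 340 [-96.  106.2  21.3]
85 200 [  5.3 -29.9  62.8]
```

View pics/w3.png

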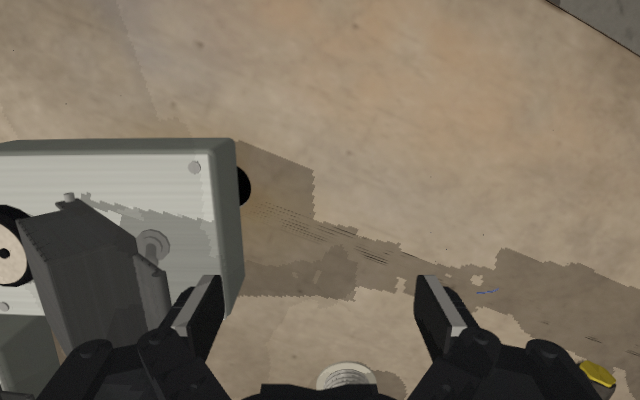

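The guard is up about 0.75 rad. The toggle (150,245) is visible and still off, clear of the finger. Continue to about 1.0 rad, then lower.

```bash
python3 -m handwheel '[[85,1.9,-4.6,5.8,0],[85,2,-4.7,5.6,0],[85,2,-4.9,5,0],[85,1.6,-4,4,0],[85,0,0,0,0]]'; python3 -m handwheel '[[85,0,0,-8,0],[85,0,0,-8,0],[85,0,0,-8,0],[85,0,0,0,0]]';  python3 - <<'E'
from h import *
print(b(manip.get_state()['tcp_pos']))
snap('wrist','w4')
E
```

```text
time_s: 5.18
tcp_pos: [0.3969, 0.2905, 0.1347]
ee_rot: [0.694, 0.138, -0.139, -0.693]
contact_force: [-0.3, 0.2, -0.3]
finger_gap: 0.0851
time_s: 5.68
tcp_pos: [0.3953, 0.2956, 0.1156]
ee_rot: [-0.69, -0.141, 0.139, 0.697]
contact_force: [-16.1, 14.3, 23.5]
finger_gap: 0.0848
[122.9  -0.8 115.6]
```

View pics/w4.png

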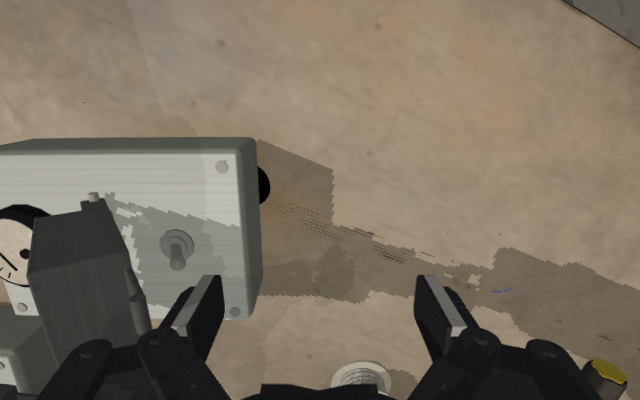

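The force rose to 32 N: the finger's knuckle bulge came down on the tab edge. I'll back off upwards, then measure the knuckle profile from the existing depth image.

```bash
python3 -m handwheel '[[85,0,0,8,0],[85,0,0,8,0],[85,0,0,0,0]]'; python3 - <<'E'
from h import *
s=manip.get_state(); print(b(s['tcp_pos']),s['contact_force'])
tcp=np.array([.37614,.34593,.15229])
rows=[]
for v in range(268,400):
  for u in range(0,235):
    q=pt('w1',u,v)
    if q[2]>.13:
      d=q-tcp; rows.append([1e3*d@X,1e3*d@Y,1e3*d[2]])
r=np.array(rows); r=r[(r[:,0]>30)&(r[:,0]<100)]
for z in range(-5,110,5):
  a=r[(r[:,2]>=z)&(r[:,2]<z+5)]
  if len(a): i=a[:,0].argmax(); print(z,len(a),'out max',a[i].round(1),'p98',np.percentile(a[:,0],98).round(1),'min',a[:,0].min().round(1),'y',a[:,1].min().round(),a[:,1].max().round())
E
```

```text
time_s: 6.1
tcp_pos: [0.3969, 0.2909, 0.1267]
ee_rot: [0.693, 0.139, -0.139, -0.693]
contact_force: [-0.2, 1.1, -0.0]
finger_gap: 0.0853
[117.9  -1.1 126.7] [-0.2174147   1.09755741 -0.01630872]
-5 103 out max [ 49.6 -12.5  -0.3] p98 47.6 min 43.1 y -13.0 9.0
0 292 out max [56.  -8.7  4.8] p98 54.6 min 42.7 y -13.0 10.0
5 370 out max [57.3 -8.8  9.3] p98 56.3 min 43.0 y -14.0 9.0
10 407 out max [57.1 -8.9 11.6] p98 56.7 min 43.0 y -14.0 9.0
15 449 out max [57.  -9.1 15.9] p98 56.6 min 42.8 y -14.0 9.0
20 493 out max [57.3 -8.3 21.2] p98 56.6 min 42.9 y -14.0 10.0
25 540 out max [57.3 -8.5 28.9] p98 56.5 min 42.6 y -14.0 9.0
30 572 out max [ 51.1 -13.4  35. ] p98 49.5 min 42.9 y -14.0 3.0
35 270 out max [65.9 -8.4 39.1] p98 64.6 min 43.0 y -16.0 -4.0
40 973 out max [ 74.7 -13.3  44.2] p98 72.3 min 41.0 y -17.0 -8.0
45 2279 out max [ 75.5 -12.4  48.1] p98 73.5 min 36.8 y -17.0 6.0
50 1928 out max [ 75.2 -13.1  50.1] p98 73.6 min 32.2 y -19.0 2.0
55 1285 out max [ 74.6 -13.1  57. ] p98 73.2 min 30.0 y -21.0 -8.0
60 1534 out max [ 73.9 -13.2  63. ] p98 72.6 min 30.0 y -21.0 -10.0
65 360 out max [ 72.3 -14.7  65.8] p98 71.2 min 30.0 y -21.0 -14.0
```

Profile: the finger back is flat at 57 mm up to TCP+30, then a knuckle bulge reaches 75 mm out at TCP+43..60, with its shoulder narrowing above that. If the tab edge contacts above the bulge (tool very low at the start), the guard can rest on the knuckle's shoulder while the tip works the toggle. Withdraw, go low and redo the lift.

```bash
python3 -m handwheel '[[85,-7,17,0,0],[85,-7,17,0,0],[85,-7,17,0,0],[85,-7,17,0,0],[85,0,0,-35,0],[85,0,0,-35,0],[85,0,0,-35,0],[85,0,0,0,0]]';python3 -m handwheel '[[85,0,0,-7,0],[85,0,0,-5,0],[85,0,0,0,0],[85,0,0,0,0]]'; python3 - <<'E'
from h import *
print(b(manip.get_state()['tcp_pos']))
E
```

```text
time_s: 7.1
tcp_pos: [0.3665, 0.3582, 0.0185]
ee_rot: [0.694, 0.137, -0.141, -0.692]
contact_force: [-0.3, -0.0, -0.6]
finger_gap: 0.085
time_s: 7.6
tcp_pos: [0.3691, 0.3592, 0.0105]
ee_rot: [-0.693, -0.139, 0.138, 0.694]
contact_force: [0.3, 0.7, -0.7]
finger_gap: 0.0849
[191.7  -0.5  10.5]
```

```bash
python3 -m handwheel '[[85,0,0,-3,0],[85,1.9,-4.6,0,0],[85,1.5,-3.7,0,0],[85,0,0,0,0]]';python3 -m handwheel '[[85,1.2,-2.8,0,0],[85,0,0,0,0]]';python3 -m handwheel '[[85,0.8,-1.9,0,0],[85,0,0,0,0]]'; python3 - <<'E'
from h import *
print(b(manip.get_state()['tcp_pos']))
E
```

```text
time_s: 8.1
tcp_pos: [0.3723, 0.3504, 0.0068]
ee_rot: [-0.693, -0.139, 0.139, 0.693]
contact_force: [-0.3, -0.7, 0.5]
finger_gap: 0.085
time_s: 8.35
tcp_pos: [0.3734, 0.3478, 0.0068]
ee_rot: [0.693, 0.139, -0.139, -0.693]
contact_force: [0.1, -0.7, -0.0]
finger_gap: 0.085
time_s: 8.6
tcp_pos: [0.3738, 0.3467, 0.0069]
ee_rot: [-0.693, -0.139, 0.139, 0.694]
contact_force: [-0.6, 5.2, -1.0]
finger_gap: 0.0849
[178.3  -0.9   6.9]
```

```bash
python3 -m handwheel '[[85,0.4,-1,0,0],[85,0,0,4,0],[85,0,0,4,0],[85,0.2,-0.4,4,0],[85,0.4,-0.9,7,0],[85,0.4,-0.9,7,0],[85,0,0,0,0]]'; python3 - <<'E'
from h import *
print(b(manip.get_state()['tcp_pos']))
p,d,m=snap('wrist','w5')
snap('scene','s5'); a=cv2.imread('pics/s5.png')[130:280,140:340]
cv2.imwrite('pics/c5.png',np.hstack([cv2.resize(a,(440,330)),cv2.resize(cv2.imread('pics/w5.png')[150:,:300],(360,300))[:300].copy() if 0 else cv2.copyMakeBorder(cv2.resize(cv2.imread('pics/w5.png')[150:,:300],(360,300)),0,30,0,0,0)]))
E
```

```text
time_s: 9.48
tcp_pos: [0.3759, 0.3444, 0.0342]
ee_rot: [-0.692, -0.14, 0.138, 0.694]
contact_force: [-1.3, 7.3, 1.7]
finger_gap: 0.0852
[1.754e+02 1.000e-01 3.420e+01]
```

View pics/c5.png

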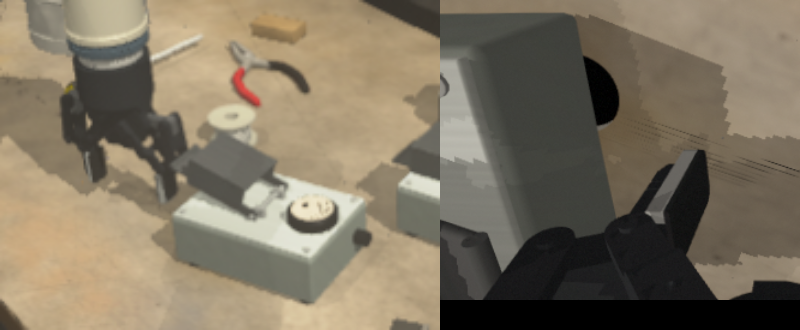

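Scene crop: the guard is lifted about 0.3 rad, with its tab at the knuckle shoulder. Continue the arc.

```bash
python3 -m handwheel '[[85,0.8,-1.9,7,0],[85,0.8,-1.9,7,0],[85,1.2,-2.9,7,0],[85,1.3,-3,7,0],[85,1.6,-3.9,6.6,0],[85,1.6,-3.9,6.5,0],[85,0,0,0,0]]'; python3 -m handwheel '[[85,1.9,-4.6,5.8,0],[85,2,-4.7,5.8,0],[85,2.2,-5.3,5,0],[85,2.3,-5.5,5,0],[85,0,0,0,0]]'; python3 - <<'E'
from h import *
print(b(manip.get_state()['tcp_pos']))
snap('wrist','w6');snap('scene','s6'); a=cv2.imread('pics/s6.png')[110:260,140:340]
cv2.imwrite('pics/c6.png',np.hstack([cv2.resize(a,(440,330)),cv2.copyMakeBorder(cv2.resize(cv2.imread('pics/w6.png')[150:,:300],(360,300)),0,30,0,0,0)]))
E
```

```text
time_s: 10.45
tcp_pos: [0.3833, 0.325, 0.0745]
ee_rot: [-0.693, -0.139, 0.138, 0.693]
contact_force: [0.6, 0.5, -1.0]
finger_gap: 0.0847
time_s: 11.08
tcp_pos: [0.3917, 0.305, 0.0962]
ee_rot: [-0.693, -0.139, 0.138, 0.694]
contact_force: [0.0, 0.8, -0.2]
finger_gap: 0.0855
[132.9  -0.5  96.2]
```

View pics/c6.png

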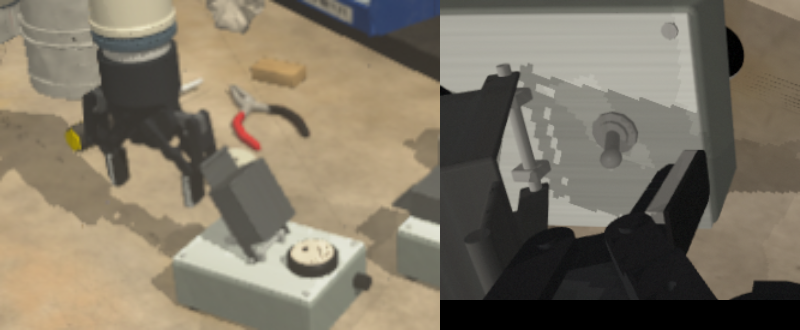

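The guard is up about 1 rad, the toggle is clear ahead of the finger, and contact force is about 1 N. Ease back and down with force checks.

```bash
python3 -m handwheel '[[85,2,-4.6,-3,0],[85,2,-4.6,-3,0],[85,0,0,0,0]]'; python3 -m handwheel '[[85,1.2,-2.8,-4,0],[85,1.2,-2.8,-4,0],[85,0,0,0,0]]'; python3 - <<'E'
from h import *
print(b(manip.get_state()['tcp_pos']))
E
```

```text
time_s: 11.55
tcp_pos: [0.3951, 0.2955, 0.0888]
ee_rot: [0.694, 0.138, -0.139, -0.693]
contact_force: [-0.4, 0.5, -1.5]
finger_gap: 0.0847
time_s: 11.92
tcp_pos: [0.3975, 0.29, 0.0809]
ee_rot: [0.694, 0.138, -0.139, -0.693]
contact_force: [0.4, 0.2, -0.4]
finger_gap: 0.0848
[116.9  -0.9  80.9]
```

```bash
python3 -m handwheel '[[85,0.8,-1.9,-4,0],[85,0.8,-1.9,-3,0],[85,0,0,0,0]]'; python3 -m handwheel '[[85,1.2,-2.8,0,0],[85,1.2,-2.8,0,0],[85,0,0,0,0]]'; python3 -m handwheel '[[85,1.2,-2.8,0,0],[85,1.2,-2.8,0,0],[85,0,0,0,0]]'; python3 - <<'E'
from h import *
print(b(manip.get_state()['tcp_pos']))
E
```

```text
time_s: 12.3
tcp_pos: [0.3991, 0.2864, 0.074]
ee_rot: [0.693, 0.139, -0.139, -0.693]
contact_force: [0.2, 0.4, -0.6]
finger_gap: 0.085
time_s: 12.68
tcp_pos: [0.4019, 0.2812, 0.075]
ee_rot: [-0.693, -0.139, 0.138, 0.694]
contact_force: [-0.5, 2.1, 0.6]
finger_gap: 0.0849
time_s: 13.05
tcp_pos: [0.4041, 0.2753, 0.0745]
ee_rot: [-0.693, -0.139, 0.139, 0.693]
contact_force: [-1.4, 2.4, 1.1]
finger_gap: 0.085
[100.8  -0.4  74.5]
```

Now pushing the toggle at about 2.5 N. Continue to the stop.

```bash
python3 -m handwheel '[[85,0.8,-1.9,0,0],[85,0.8,-1.9,0,0],[85,0,0,0,0]]'; python3 -m handwheel '[[85,0.8,-1.9,0,0],[85,0.6,-1.4,0,0],[85,0,0,0,0]]';python3 - <<'E'
from h import *
print(b(manip.get_state()['tcp_pos']))
E
```

```text
time_s: 13.42
tcp_pos: [0.4054, 0.2723, 0.0747]
ee_rot: [-0.693, -0.139, 0.139, 0.694]
contact_force: [-3.1, 5.8, 1.4]
finger_gap: 0.0848
time_s: 13.8
tcp_pos: [0.4064, 0.2698, 0.0747]
ee_rot: [-0.692, -0.139, 0.139, 0.694]
contact_force: [-4.5, 9.9, 2.0]
finger_gap: 0.0847
[94.7 -0.5 74.7]
```

```bash
python3 -m handwheel '[[85,0.7,-1.7,0,0],[85,0.4,-0.9,0,0],[85,0,0,0,0]]';python3 - <<'E'
from h import *
print(b(manip.get_state()['tcp_pos']))
snap('wrist','w7');snap('scene','s7'); a=cv2.imread('pics/s7.png')[110:260,140:340]
cv2.imwrite('pics/c7.png',np.hstack([cv2.resize(a,(400,300)),cv2.resize(cv2.imread('pics/w7.png')[180:380,40:307],(400,300),interpolation=cv2.INTER_CUBIC)]))
E
```

```text
time_s: 14.18
tcp_pos: [0.4072, 0.2679, 0.075]
ee_rot: [-0.692, -0.139, 0.14, 0.695]
contact_force: [-7.0, 13.0, 3.1]
finger_gap: 0.0851
[92.7 -0.5 75. ]
```

View pics/c7.png

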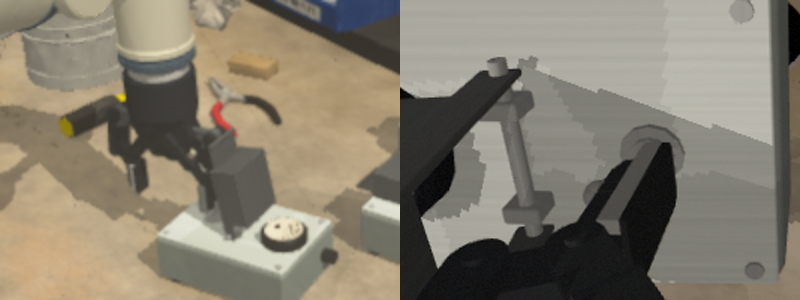

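The toggle's ball now shows beyond the finger at about pixel (168,306), and the guard is nearly upright. Check the ball position from depth.

```bash
python3 - <<'E'
from h import *
for u,v in [(165,305),(167,307),(169,305),(167,303),(164,309)]: print(u,v,b(pt('w7',u,v)))
for u,v in [(160,307),(164,300)]: print('edge',b(pt('w7',u,v,.084)))
E
```

```text
165 305 [29.5 -5.1 85.4]
167 307 [30.6 -4.7 86.2]
169 305 [31.6 -5.7 86.2]
167 303 [30.4 -5.9 85.2]
164 309 [30.4 -5.3 88.3]
edge [26.5 -3.1 84. ]
edge [28.7 -6.5 84. ]
```

The ball centre is about 31 mm in front of the pin, where 31.4 mm is predicted at the on stop, and force is rising at the stop. The toggle is on. Retreat along the path it came in on, then away.

```bash
python3 -m handwheel '[[85,-2.4,5.6,1,0],[85,-2.4,5.6,2,0],[85,-2.4,5.6,5,0],[85,-2.4,5.6,6,0],[85,-2.4,5.6,6,0],[85,-2.4,5.6,2,0],[85,0,0,0,0]]'; python3 -m handwheel '[[85,-4,9,0,0],[85,-4,9,0,0],[85,-6,14,0,0],[85,-6,14,0,0],[85,-6,14,10,0],[85,-6,14,20,0],[85,-6,14,30,0],[85,0,0,0,0]]'; python3 - <<'E'
from h import *
print(b(manip.get_state()['tcp_pos']))
snap('wrist','w8');snap('scene','s8'); t,_,_=snap('top','t8')
a=cv2.imread('pics/s8.png')[150:290,190:430]; c=cv2.imread('pics/t8.png')[150:310,200:430]
cv2.imwrite('pics/c8.png',np.hstack([cv2.resize(a,(400,300)),cv2.resize(c,(400,300),interpolation=cv2.INTER_CUBIC)]))
d0=np.load('pics/top0.npz')['d'];d1=np.load('pics/t8.npz')['d']
for n,u,v in [('guard',288,268),('post guard',342,190)]: print(n,d0[v-3:v+4,u-3:u+4].mean(),d1[v-3:v+4,u-3:u+4].mean())
E
```

```text
time_s: 15.15
tcp_pos: [0.3937, 0.2998, 0.0968]
ee_rot: [-0.693, -0.139, 0.139, 0.693]
contact_force: [-0.5, -0.2, 0.0]
finger_gap: 0.0851
time_s: 16.15
tcp_pos: [0.3561, 0.3896, 0.1601]
ee_rot: [-0.692, -0.141, 0.138, 0.694]
contact_force: [-0.1, 0.5, 0.0]
finger_gap: 0.085
[224.7  -0.8 160.1]
guard 1.0165493 1.0166713
post guard 1.0441996 1.0443976
```

View pics/c8.png

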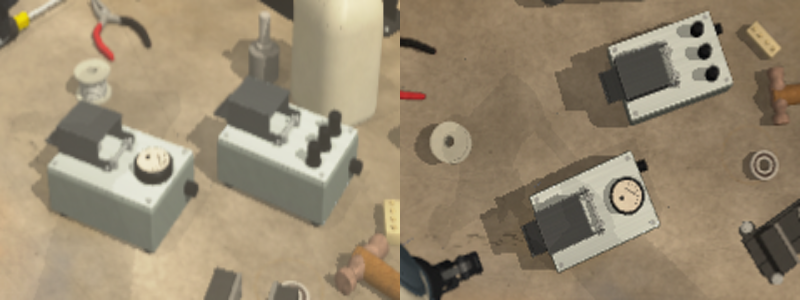

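Both guards are shut (depth matches the start within 0.2 mm), the loose parts look undisturbed and the gripper is clear. Sign off.

```bash
python3 -c "
from h import *
print(ticket.sign_off())"
```

```text
the job is handed in; nothing more can be done
None
```

The meter box is switched on and its guard is shut again; I handed the job in at about 16 s of the 38 s allowed. I lifted the guard by pressing the back of one open finger on the tab's front edge and following its arc up. While it was up I pushed the toggle back to its stop with the same finger, then drew back and let the guard drop.

**One failed try:** On the first lift the finger's knuckle came down on the tab edge and the wrist force reached about 32 N, below the 40 N limit. I let the guard drop with the toggle still off and lifted it again with the tab higher up the knuckle. Wrist force stayed at or below 15 N on the second lift.

**Last checks:**
- **Toggle:** Before I drew back, its ball was about 31 mm in front of the pin, against 31.4 mm expected when fully on. It is now hidden under the guard, so I could not look at it again.
- **Guards:** Both are shut; the depth at each matches the start within 0.2 mm.
- **Other box and loose parts:** The other box looks untouched. The spool, bearing and terminal block look unmoved. I judged this by eye and did not measure it. I did not check the rotor separately; it was partly outside the last crops.
- **Robot:** The gripper is clear and reads almost no force.

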